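# Coast check of a rotary table: spin it and shadow its grip

## Task

Check that the freshly greased rotary table runs freely: push its upright red grip gently (below 25 N) so that the table coasts counter-clockwise, seen from above, by itself, never faster than one turn in two seconds. While it coasts, at one turn in ten seconds or faster, follow the grip without touching it for five seconds on end: keep the tool point between your finger pads straight above the grip's centre to within 2 cm sideways and no more than 8 cm above its top. Finish with the table standing still, left to run out or stopped gently, and leave everything else on the bench as it is.

Things in the scene. Friction and masses are not known exactly. Their poses are not given: they have to be found in the camera images.
- rotary_plate (a joint): turn of the rotary table's plate about its vertical axis, rad, growing counter-clockwise seen from above, no stop within many turns; starts at rest at any angle. Nominal moment of inertia 0.06 kg m2 (true mass differs by up to 30 percent), viscous bearing drag 0.003 N m s/rad, dry friction 0.004 N m: it runs out by itself in 12 to 25 s from 2 rad/s.
- grip_top (a point): centre of the upper face of the red upright grip, a cylinder of 34 mm diameter and 45 mm height on a thinner steel neck (20 mm diameter, 25 mm high), fixed to the plate 120 mm from its axis; this point is 151 mm above the bench and goes round with the plate; at joint value 0 it lies in the +x direction of the base.
- plate_top (a point): point on the axis at the level of the round aluminium plate's upper face, 81 mm above the bench. Plate radius 150 mm, 20 mm thick, 5.5 kg nominal with all it carries. In its middle a brass flange (96 mm diameter, its hub 22 mm high) is strapped down; the clamp bolts reach 80 mm from the axis, 22 mm high. Nothing else stands on the plate but the grip.
- rotary_base: green cast base of the rotary table, bolted to the bench, 270 mm diameter, 60 mm high (with two lugs, 304 mm across); origin on the bench, on the plate's axis
- stepped_part: bystander: turned aluminium part, 56 mm diameter, 60 mm high, origin at the centre of its underside
- tape_roll: bystander: brown roll of tape, 100 mm diameter, 25 mm high, lying flat, origin at the centre of its underside
- brush: bystander: small brush lying flat on the bench, origin under its middle
- steel_rule: bystander: flat steel rule 300 x 28 x 4 mm, origin at the centre of its underside
- spray_can: bystander: orange can standing, 60 mm diameter, 170 mm high, origin at the centre of its underside
- bar_stub: bystander: upright aluminium bar stub, 44 mm diameter, 70 mm high, origin at the centre of its underside
- blue_cap: bystander: blue plastic cap, 54 mm diameter, 20 mm high, origin at the centre of its underside

How it is judged:
On the way:
1. the table coasts counter-clockwise by itself at 0.62 rad/s or more, untouched, and for 5 s on end the TCP stays within 20 mm sideways of the grip's centre and at most 80 mm above its top (velocity of joint rotary_plate above 0.62 rad/s and horizontal distance between the grasp point and grip_top below 0.02 m and z of the grasp point in the frame of grip_top between -0.045 and 0.08 m and contact force between each of the arm, the fingers and rotary_plate below 0.2 N), for 5 s.
At the end, for the whole second after the job is handed in: after the five seconds of following, the table stands still (below 0.03 rad/s) and every bystander is upright and within 25 mm of where it was (velocity of joint rotary_plate between -0.03 and 0.03 rad/s and distance of each of stepped_part, tape_roll, brush, steel_rule, spray_can, bar_stub, blue_cap from where it was at the start of the episode below 0.025 m and angle between each of spray_can, stepped_part, bar_stub's own z axis and vertical below 0.2 rad); the robot touches nothing.
It fails at once if the table turns faster than 3.14 rad/s (one turn in two seconds) (velocity of joint rotary_plate above 3.14 rad/s or velocity of joint rotary_plate below -3.14 rad/s).
It fails at once if the robot pushes the rotary table harder than 25 N (contact force between any of the arm, the fingers and rotary_plate above 25 N).
It fails at once if a bystander is shifted by more than 25 mm (distance of any of stepped_part, tape_roll, brush, steel_rule, spray_can, bar_stub, blue_cap from where it was at the start of the episode above 0.025 m).
It also fails if it takes over 72 s, if anything falls off the work surface, if the arm or the gripper's body presses on something with over 40 N, if the wrist force passes 120 N, or if a joint passes its speed limit or range.

## Robot

A 6-joint arm with a two-finger parallel gripper is mounted at the origin on the work surface. World frame = base frame: x ahead of the robot, y to its left, z up, the work surface at z = 0. Lengths are in m, angles in rad, forces in N, time in s.
With the tool pointing down it reaches from about 0.325 to 1 m from the base axis. Payload 5.1 kg.
Tool frame: the origin (TCP) lies between the finger pads, 19 mm behind the fingertips; this is the grasp point; z points along the fingers, y is the line along which they close (so a half turn about z gives the same grasp; the last joint's range is limited). The gripper opens to 85 mm and grips with 20 to 120 N. Pads are 22 mm wide; open, the fingers measure 114 mm over their backs; the gripper's body (76 mm by 85 mm) begins 54 mm behind the grasp point. The pads swing forward as they close: fully open they stand 13 mm farther back than shut.
Start: joints at [1.019, 0.124, 1.65, -0, 1.367, -0.083], TCP at [0.294, 0.58, 0.25] pointing down, gripper open.
Joint ranges: [-2.61, 2.61], [-1.02, 2.33], [0.03, 2.71], [-1.35, 4.49], [0.32, 2.68], [-2.91, 2.91]. Speed limits (rad/s): [2.57, 2.57, 3.14, 3.14, 3.14, 3.14].

## Interface

Orientations are given as a rotation vector (axis times angle).
In Python, from bench import r gives the robot as it stands. The module is installed in compiled form; this text tells all that it offers.
- The arm moves only by the shell command python3 -m handwheel 'ROWS' [FORCE]. ROWS is JSON, a list of rows, each a list of 3 entries, a list of its own where there are three numbers: the finger opening in mm, from 0 to 85.4, then the shift along the tool's x, y, z scaled (see below), then the turn, a rotation vector about the tool's x, y, z scaled (see below). In form: [[jaw, [x, y, z], [rx, ry, rz]], ...]. A call has 1 to 20 rows; each row is the pose to reach, as a shift and turn from the pose commanded when the call began, along the tool's axes at that moment; what a row does not reach only later rows make up. The controller multiplies each number of a shift by 500 mm and each number of a turn by 60 degrees. A row lasts 1/8 s, in which the tool goes at most 62.5 mm and 10.7 degrees, less where a joint would pass 70% of its speed; a pose out of reach is approached as far as the arm can. A call with a number of a shift or a turn outside -1 to 1 is refused whole. A call with a gripper value outside its range is refused whole. The fingers move at their own pace and stop on an object; FORCE is the grip in N (left out, the last holds). Time passes only in rows, so rows that repeat a pose let the fingers close. It gives the time, the measured TCP pose, the force, the opening and the grip force at its end, in the units of the state.
- r.sense(): the state, without advancing time (a new reading comes with each control period).
- r.snapshot(name): name is "scene" or "side" or "wrist"; returns a dict with "pixels" (400x640x3 uint8, red, green, blue), "depth" (400x640 float32, m along the optical axis (not along the pixel's ray), 0 where there is no reading), "intrinsics" (3x3 intrinsics, pixels), "k1" (the pictures are not rectified: a ray, as slopes to the right and down, at radius r is drawn at 1 + k1 r^2 times it, then the intrinsics apply), "cam_to_world" (4x4, takes a point from camera to world coordinates); the wrist camera has in their place "T_tool_cam" (4x4, takes a point from camera to tool coordinates, whose origin is the TCP and whose axes are the flange's). Camera axes: x right, y down, z forward; pixel columns grow to the right and rows downward; lengths in m; the calibration is good to about 2 mm. A picture is of the moment at which its call begins: read the wrist's pose just before it.
- r.job_done(): hands the job in; it is judged then, once.
The state is a dict: "clock": time; "joint_positions": joint angles; "joint_vel": joint speeds; "joint_torque": joint torques, N m; "position": TCP position; "tcp_rot": TCP orientation; "ft_force": force on the tool from outside, world axes, zero at the start; "moment": the same for the moment, N m; "finger_gap": opening from 0.0 (shut) to 1.0 (fully open); "grasp_force": force on a finger pad.
Only numpy, scipy, OpenCV 4.12 (cv2) and the standard library are available. Lean on these libraries where they do the work, as an engineer would, in place of code of your own. Each camera call takes 0.05 s, during which the arm holds its last target. There are 200 camera calls.

## Working session

There is one attempt and no reset: what is moved stays moved. The work goes in short steps, Python scripts to look and compute and a shell command to move; the robot and the scene stay as the last step left them, time stands still between calls to the robot, and variables do not carry over. Pictures are saved under pics/ and viewed, at most 10 in all, crops included, and the job is handed in when it is done.

```bash
mkdir -p pics
cat > h.py <<'E'
import numpy as np, cv2
from bench import r
from scipy.spatial.transform import Rotation as R
def shot(n,f):
    s=r.sense(); d=r.snapshot(n); cv2.imwrite('pics/'+f,d['pixels'][:,:,::-1]); 
    np.savez('pics/'+f+'.npz',pos=s['position'],rot=s['tcp_rot'],**d); return s,d
def cloud(s,d):
    K=np.array(d['intrinsics']);k=d['k1']
    v,u=np.mgrid[:400,:640]
    p=cv2.undistortPoints(np.stack([u,v],-1).reshape(-1,1,2).astype(float),K,np.array([k,0,0,0.]))[:,0]
    z=d['depth'].reshape(-1,1); P=np.c_[p,np.ones(len(p))]*z
    if 'cam_to_world' in d: T=np.array(d['cam_to_world'])
    else:
        W=np.eye(4);W[:3,:3]=R.from_rotvec(s['tcp_rot']).as_matrix();W[:3,3]=s['position'];T=W@np.array(d['T_tool_cam'])
    return (P@T[:3,:3].T+T[:3,3]).reshape(400,640,3)
def red(d):
    h=cv2.cvtColor(d['pixels'],cv2.COLOR_RGB2HSV)
    return ((h[...,0]<6)|(h[...,0]>174))&(h[...,1]>150)&(h[...,2]>60)&(d['depth']>0)
E
python3 - <<'E'
from h import *
for n in ('scene','side','wrist'):
    s,d=shot(n,n+'0.png'); C=cloud(s,d); m=red(d)
    P=C[m]; print(n,m.sum(), P.mean(0) if m.sum() else '', )
    if m.sum(): t=P[(P[:,2]>.145)&(P[:,2]<.16)]; print(len(t),t.mean(0) if len(t) else 0,t.min(0) if len(t) else 0,t.max(0) if len(t) else 0)
print({k:np.round(v,3) for k,v in s.items()}, d['T_tool_cam'])
E
python3 -c "
import cv2,numpy as np
a=[cv2.imread(f'pics/{n}0.png') for n in ('scene','side')]
cv2.imwrite('pics/c0.png',cv2.resize(np.vstack(a),(480,600),interpolation=3))"
```

```text
scene 166 [-0.14421679 -0.31864468  0.04551574]
68 [ 0.46977122 -0.00497713  0.15001469] [ 0.45394385 -0.02129955  0.14593996] [0.48440642 0.01186612 0.15387498]
side 218 [ 0.46322409 -0.02216773  0.13107325]
56 [ 0.46429526 -0.01601962  0.14787305] [ 0.45129121 -0.03066269  0.14510697] [ 4.78379218e-01 -2.35148107e-04  1.50347306e-01]
wrist 0 
{'clock': np.float64(0.1), 'joint_positions': array([ 1.019,  0.124,  1.651,  0.   ,  1.368, -0.083]), 'joint_vel': array([-0.   , -0.003, -0.004,  0.001, -0.   ,  0.002]), 'joint_torque': array([ 0.0000e+00, -4.2493e+01, -3.6665e+01, -0.0000e+00,  4.0000e-03,
        0.0000e+00]), 'position': array([0.293, 0.579, 0.249]), 'tcp_rot': array([-7.290e-01, -3.055e+00,  3.000e-03]), 'ft_force': array([ 0.853, -0.234, -0.37 ]), 'moment': array([-0.027,  0.014, -0.017]), 'grasp_force': np.float64(0.0), 'finger_gap': np.float64(1.002)} [[-3.71365876e-04 -9.46669017e-01 -3.22207440e-01  8.44653990e-02]
 [ 9.99999736e-01 -5.52636106e-04  4.71117926e-04 -3.83360027e-04]
 [-6.24056209e-04 -3.22207181e-01  9.46668972e-01 -1.24348724e-01]
 [ 0.00000000e+00  0.00000000e+00  0.00000000e+00  1.00000000e+00]]
```

View pics/scene0.png

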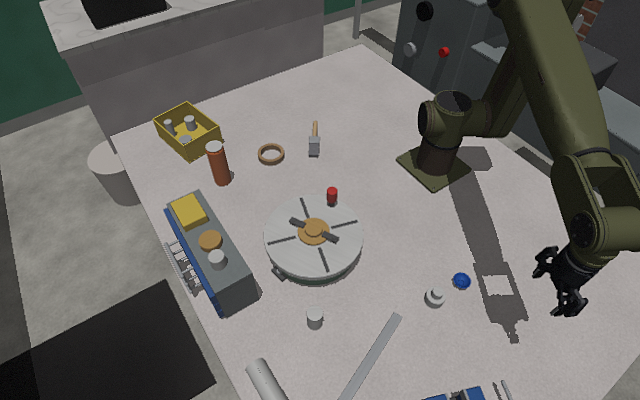

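View pics/side0.png

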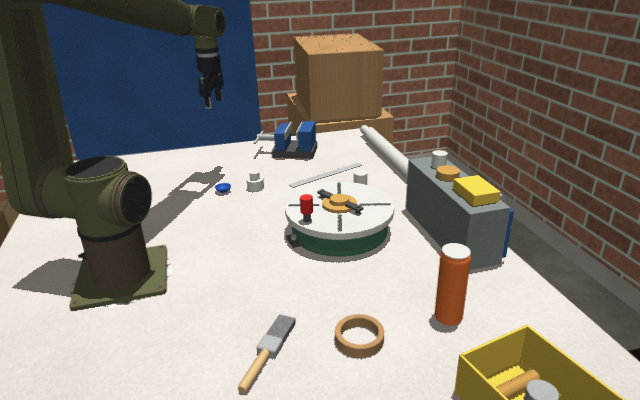

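The scene view shows the grip at (332,196) and the plate centre at about (313,232). In the side view the grip is at (307,205). The brush, tape, can, stub, stepped part and rule all lie off the plate, with a grey toolbox beyond it. Next I'll fit the plate.

Run:
```python
from h import *
from scipy.optimize import least_squares
for n in ('scene','side'):
    d=dict(np.load(f'pics/{n}0.png.npz')); C=cloud(None,d); 
    P=C.reshape(-1,3); ok=d['depth'].ravel()>0
    m=ok&(abs(P[:,2]-.081)<.006)&(np.hypot(P[:,0]-.56,P[:,1])<.22)
    q=P[m]; im=(m.reshape(400,640)).astype(np.uint8)
    nl,lab,st,ce=cv2.connectedComponentsWithStats(im); k=1+np.argmax(st[1:,4]); q=C[lab==k]
    h=cv2.convexHull(q[:,:2].astype(np.float32))[:,0]
    f=least_squares(lambda a:np.hypot(h[:,0]-a[0],h[:,1]-a[1])-a[2],[.56,0,.15],loss='soft_l1',f_scale=.003)
    print(n,'plate',len(q),f.x,'z',np.median(q[:,2]))
    r_=red(d)&(np.hypot(C[...,0]-.47,C[...,1]+.01)<.05); g=C[r_]
    # cylinder fit radius 17mm on sides
    s=g[(g[:,2]<.145)&(g[:,2]>.108)]
    f2=least_squares(lambda a:np.hypot(s[:,0]-a[0],s[:,1]-a[1])-.017,g[:,:2].mean(0)+([.0,0]),loss='soft_l1',f_scale=.002)
    print('grip',f2.x,len(s),'ztop',g[:,2].max(),'r',np.hypot(*(f2.x-f.x[:2])),'ang',np.arctan2(*(f2.x-f.x[:2])[::-1]))
    # tall things
    for lo in (.1,.2,.3):
        t=ok&(P[:,2]>lo)&(P[:,2]<.6)&(P[:,0]>.25)&(P[:,0]<1.1)&(abs(P[:,1])<.5); t=P[t]
        d_=np.hypot(t[:,0]-f.x[0],t[:,1]-f.x[1]); o=t[d_>.17]; 
        print(lo,len(o), o[np.argmin(d_[d_>.17])] if len(o) else '', o.min(0) if len(o) else '', o.max(0) if len(o) else '')
```

```text
scene plate 5616 [0.57338969 0.05052405 0.14884419] z 0.08033172080394019
grip [ 0.46702071 -0.00693563] 11 ztop 0.1538749837851836 r 0.12089654272616074 ang -2.646310747751257
0.1 7713 [0.80111788 0.06129853 0.16060265] [ 0.25001812 -0.39390882  0.1000639 ] [0.96238135 0.49999008 0.5741819 ]
0.2 2002 [0.84254087 0.04034087 0.20424316] [0.25001812 0.02116173 0.20001032] [0.88145357 0.49999008 0.5741819 ]
0.3 1898 [0.26853016 0.42748153 0.52662086] [0.25001812 0.41274256 0.4787397 ] [0.31397035 0.49999008 0.5741819 ]
side plate 3634 [0.56943685 0.04461245 0.14994433] z 0.0784778518295901
grip [ 0.46500533 -0.01029878] 150 ztop 0.15034730571320543 r 0.117988070099736 ang -2.6575101668781325
0.1 6664 [0.79640445 0.04704331 0.14926972] [ 0.25016094 -0.40210349  0.10003333] [0.95746372 0.49993523 0.56697409]
0.2 594 [0.26402318 0.41804121 0.52004832] [0.25016094 0.41796593 0.2930929 ] [0.31254287 0.49993523 0.56697409]
0.3 593 [0.26402318 0.41804121 0.52004832] [0.25016094 0.41796593 0.47308318] [0.31254287 0.49993523 0.56697409]
```

```bash
cat >> h.py <<'E'
AX=np.array([.5715,.0475]); RG=.12
def rows(p0,rot,W):
    "world waypoints -> shift numbers from commanded p0"
    M=R.from_rotvec(rot).as_matrix()
    q=((np.asarray(W)-p0)@M)/.5
    return '['+','.join('[0,[%.3f,%.3f,%.3f],[0,0,0]]'%tuple(x+0.) for x in q)+']'
E
python3 - <<'E'
from h import *
s=r.sense(); p=np.array([.294,.58,.25])
a=np.radians(-180); e=np.r_[AX+RG*np.array([np.cos(a),np.sin(a)]),.25]; e2=e.copy(); e2[2]=.137
print(e,rows(p,s['tcp_rot'],[e,e2]))
E
```

```text
[0.4515 0.0475 0.25  ] [[0,[-0.762,-0.808,0.001],[0,0,0]],[0,[-0.762,-0.807,0.227],[0,0,0]]]
```

```bash
python3 -m handwheel '[[0,[-0.762,-0.807,0],[0,0,0]],[0,[-0.762,-0.807,0],[0,0,0]],[0,[-0.762,-0.807,0],[0,0,0]],[0,[-0.762,-0.807,0],[0,0,0]],[0,[-0.762,-0.807,0],[0,0,0]],[0,[-0.762,-0.807,0],[0,0,0]],[0,[-0.762,-0.807,0],[0,0,0]],[0,[-0.762,-0.807,0],[0,0,0]],[0,[-0.762,-0.807,0],[0,0,0]],[0,[-0.762,-0.807,0],[0,0,0]],[0,[-0.762,-0.807,0],[0,0,0]],[0,[-0.762,-0.807,0],[0,0,0]],[0,[-0.762,-0.807,0],[0,0,0]],[0,[-0.762,-0.807,0],[0,0,0]]]'
cat >> h.py <<'E'
def grip(f,n='wrist',near=None):
    "grip centre from red points; returns xy, n"
    s,d=shot(n,f); C=cloud(s,d); m=red(d); g=C[m]; g=g[(g[:,2]>.1)&(g[:,2]<.165)&(np.hypot(g[:,0]-AX[0],g[:,1]-AX[1])<.16)]
    if len(g)<15: return s,None,len(g),None
    from scipy.optimize import least_squares
    z=g[:,2]; top=g[z>.146]; sd=g[z<.143]
    def res(a):
        rt=np.maximum(np.hypot(*(top[:,:2]-a).T)-.017,0); return np.r_[rt,np.hypot(*(sd[:,:2]-a).T)-.017]
    f=least_squares(res,top[:,:2].mean(0) if len(top) else g[:,:2].mean(0),loss='soft_l1',f_scale=.002)
    return s,f.x,len(g),(len(top),np.round(top.mean(0),4) if len(top) else 0,round(float(z.max()),4))
E
python3 - <<'E'
from h import *
for n in ('wrist','scene','side'):
    s,x,k,t=grip(n+'1.png',n); print(n,s['clock'],np.round(s['position'],4),x,k,t)
    if x is not None: v=x-AX; print(np.hypot(*v),np.arctan2(v[1],v[0]))
E
```

```text
clock: 1.9
position: [0.4511, 0.0486, 0.25]
tcp_rot: [-0.727, -3.056, -0.0]
ft_force: [1.2, 0.3, 0.7]
finger_gap: -0.0
grasp_force: 0.0
wrist 1.9 [0.4511 0.0486 0.25  ] [ 0.46521929 -0.00843437] 1532 (1049, array([ 0.4629, -0.0065,  0.1509]), 0.1533)
0.12010097040324098 -2.6571357040736765
scene 1.95 [0.4512 0.0484 0.25  ] [ 0.46694393 -0.0060851 ] 89 (65, array([ 0.4693, -0.0053,  0.1496]), 0.153)
0.11748759924914214 -2.6679942444754237
side 2.0 [0.4512 0.0482 0.2501] [ 0.46484675 -0.01023943] 219 (53, array([ 0.4638, -0.0159,  0.1483]), 0.1504)
0.12127966915835255 -2.6453952094514817
```

View pics/wrist1.png

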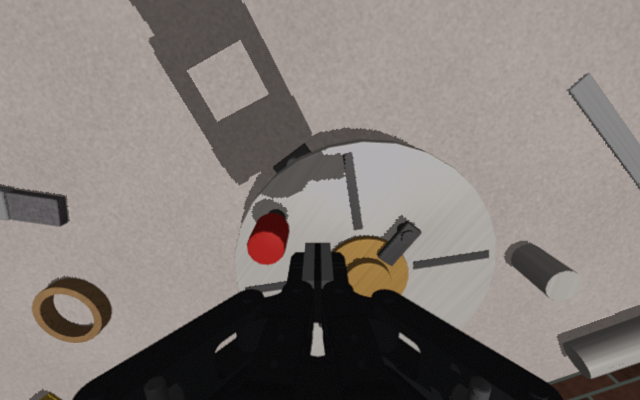

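```bash
cat >> h.py <<'E'
def arc(deg,z): 
    a=np.radians(deg); return np.r_[AX+RG*np.array([np.cos(a),np.sin(a)]),z]
E
python3 - <<'E'
from h import *
s=r.sense(); p=np.array([.4512,.0483,.25]); p=arc(-180,.25)
W=[arc(-180,.19),arc(-180,.137),arc(-180,.137),arc(-177,.137),arc(-174,.137),arc(-172.5,.137)]+[arc(-172.5+1.2*i,.137) for i in range(1,7)]
print(rows(p,s['tcp_rot'],W), W[-1], s['position'])
E
```

```text
[[0,[0.000,-0.000,0.120],[0,0,0]],[0,[0.000,-0.000,0.226],[0,0,0]],[0,[0.000,-0.000,0.226],[0,0,0]],[0,[-0.006,-0.011,0.226],[0,0,0]],[0,[-0.012,-0.022,0.226],[0,0,0]],[0,[-0.016,-0.027,0.226],[0,0,0]],[0,[-0.019,-0.031,0.226],[0,0,0]],[0,[-0.022,-0.035,0.226],[0,0,0]],[0,[-0.025,-0.039,0.226],[0,0,0]],[0,[-0.028,-0.043,0.226],[0,0,0]],[0,[-0.031,-0.047,0.226],[0,0,0]],[0,[-0.034,-0.051,0.226],[0,0,0]]] [0.45542787 0.01704905 0.137     ] [0.45123902 0.04809444 0.25004701]
```

```bash
python3 -m handwheel '[[0,[0,0,0.120],[0,0,0]],[0,[0,0,0.226],[0,0,0]],[0,[0,0,0.226],[0,0,0]],[0,[-0.006,-0.011,0.226],[0,0,0]],[0,[-0.012,-0.022,0.226],[0,0,0]],[0,[-0.016,-0.027,0.226],[0,0,0]],[0,[-0.019,-0.031,0.226],[0,0,0]],[0,[-0.022,-0.035,0.226],[0,0,0]],[0,[-0.025,-0.039,0.226],[0,0,0]],[0,[-0.028,-0.043,0.226],[0,0,0]],[0,[-0.031,-0.047,0.226],[0,0,0]],[0,[-0.034,-0.051,0.226],[0,0,0]]]'
python3 - <<'E'
from h import *
for n in ('wrist',):
    s,x,k,t=grip(n+'2.png',n); print(n,s['clock'],np.round(s['position'],4),s['joint_vel'],x,k,t)
    if x is not None: v=x-AX; print(np.hypot(*v),np.degrees(np.arctan2(v[1],v[0])), np.hypot(*(x-s['position'][:2])))
E
```

```text
clock: 3.55
position: [0.4549, 0.0173, 0.1369]
tcp_rot: [-0.73, -3.055, -0.0]
ft_force: [-0.1, -0.0, -0.3]
finger_gap: 0.001
grasp_force: 0.0
wrist 3.55 [0.4549 0.0173 0.1369] [-0.04589653  0.00675166 -0.00637807 -0.01387898 -0.00345888 -0.04319335] [ 0.4660668  -0.00981791] 814 (0, 0, 0.1423)
0.12000625979537388 -151.46963942671184 0.029349532731538567
```

Run:
```python
from h import *
s=r.sense(); p=arc(-165.3,.137)
st=np.r_[1.2,1.2,1.2,np.linspace(2,13.5,16),0]; a=-165.3+np.cumsum(st)
print(rows(p,s['tcp_rot'],[arc(x,.137) for x in a]),a[-1],arc(a[-1],0))
```

```text
[[0,[-0.003,-0.004,0.000],[0,0,0]],[0,[-0.007,-0.007,0.000],[0,0,0]],[0,[-0.010,-0.011,0.000],[0,0,0]],[0,[-0.016,-0.017,0.000],[0,0,0]],[0,[-0.025,-0.024,0.000],[0,0,0]],[0,[-0.037,-0.034,0.000],[0,0,0]],[0,[-0.052,-0.044,0.000],[0,0,0]],[0,[-0.070,-0.054,0.000],[0,0,0]],[0,[-0.092,-0.064,0.000],[0,0,0]],[0,[-0.119,-0.073,0.000],[0,0,0]],[0,[-0.149,-0.079,0.000],[0,0,0]],[0,[-0.183,-0.081,0.000],[0,0,0]],[0,[-0.220,-0.077,0.000],[0,0,0]],[0,[-0.259,-0.067,0.000],[0,0,0]],[0,[-0.299,-0.049,0.000],[0,0,0]],[0,[-0.337,-0.022,0.000],[0,0,0]],[0,[-0.371,0.015,0.000],[0,0,0]],[0,[-0.398,0.060,0.000],[0,0,0]],[0,[-0.415,0.114,-0.000],[0,0,0]],[0,[-0.415,0.114,-0.000],[0,0,0]]] -37.7 [ 0.66644682 -0.02588324  0.        ]
```

```bash
python3 -m handwheel '[[0,[-0.003,-0.004,0],[0,0,0]],[0,[-0.007,-0.007,0],[0,0,0]],[0,[-0.010,-0.011,0],[0,0,0]],[0,[-0.016,-0.017,0],[0,0,0]],[0,[-0.025,-0.024,0],[0,0,0]],[0,[-0.037,-0.034,0],[0,0,0]],[0,[-0.052,-0.044,0],[0,0,0]],[0,[-0.070,-0.054,0],[0,0,0]],[0,[-0.092,-0.064,0],[0,0,0]],[0,[-0.119,-0.073,0],[0,0,0]],[0,[-0.149,-0.079,0],[0,0,0]],[0,[-0.183,-0.081,0],[0,0,0]],[0,[-0.220,-0.077,0],[0,0,0]],[0,[-0.259,-0.067,0],[0,0,0]],[0,[-0.299,-0.049,0],[0,0,0]],[0,[-0.337,-0.022,0],[0,0,0]],[0,[-0.371,0.015,0],[0,0,0]],[0,[-0.398,0.060,0],[0,0,0]],[0,[-0.415,0.114,0],[0,0,0]],[0,[-0.415,0.114,0],[0,0,0]]]'
python3 - <<'E'
from h import *
for n in ('wrist','scene','side'):
    s,x,k,t=grip(n+'3.png',n); print(n,s['clock'],np.round(s['position'],4),x,k,t)
    if x is not None: v=x-AX; print(np.hypot(*v),np.degrees(np.arctan2(v[1],v[0])), np.hypot(*(x-s['position'][:2])))
s=r.sense(); print(s['clock'],s['position'],s['joint_vel'])
E
```

```text
clock: 6.1
position: [0.6674, -0.025, 0.1367]
tcp_rot: [0.727, 3.056, -0.0]
ft_force: [0.4, 0.2, 0.4]
finger_gap: 0.002
grasp_force: 0.0
wrist 6.1 [ 0.6674 -0.025   0.1367] [0.68927992 0.02838362] 6280 (3943, array([0.6858, 0.0282, 0.1508]), 0.1533)
0.11932118853407674 -9.219053160249395 0.057668127867950496
scene 6.15 [ 0.6665 -0.0256  0.1366] [0.6922225  0.04197908] 95 (83, array([0.6944, 0.0424, 0.1499]), 0.1534)
0.1208486799576238 -2.6184434744738754 0.07226447784957528
side 6.2 [ 0.666  -0.026   0.1365] None 14 None
6.25 [ 0.66563129 -0.02614978  0.1366205 ] [-0.0045516  -0.01158946  0.01016731  0.00207183  0.00048359  0.00201302]
```

Run:
```python
from h import *
s=r.sense(); p=arc(-37.7,.137)
a=[-37.7,-16,8,32,56,79,99,113]; z=[.195]+[.205]*7
print(rows(p,s['tcp_rot'],[arc(x,y) for x,y in zip(a,z)]),arc(a[-1],0))
```

```text
[[0,[0.000,-0.000,-0.116],[0,0,0]],[0,[0.000,0.090,-0.136],[0,0,0]],[0,[0.039,0.182,-0.136],[0,0,0]],[0,[0.112,0.250,-0.136],[0,0,0]],[0,[0.206,0.283,-0.136],[0,0,0]],[0,[0.301,0.276,-0.136],[0,0,0]],[0,[0.376,0.240,-0.136],[0,0,0]],[0,[0.419,0.200,-0.136],[0,0,0]]] [0.52461226 0.15796058 0.        ]
```

```bash
python3 -m handwheel '[[0,[0,0,-0.116],[0,0,0]],[0,[0,0.090,-0.136],[0,0,0]],[0,[0.039,0.182,-0.136],[0,0,0]],[0,[0.112,0.250,-0.136],[0,0,0]],[0,[0.206,0.283,-0.136],[0,0,0]],[0,[0.301,0.276,-0.136],[0,0,0]],[0,[0.376,0.240,-0.136],[0,0,0]],[0,[0.419,0.200,-0.136],[0,0,0]]]'
python3 - <<'E'
from h import *
for n in ('wrist','scene'):
    s,x,k,t=grip(n+'4.png',n); print(n,s['clock'],np.round(s['position'],4),x,k,t)
    if x is not None: v=x-AX; print(np.hypot(*v),np.degrees(np.arctan2(v[1],v[0])), np.hypot(*(x-s['position'][:2])))
s=r.sense(); print(s['clock'],s['position'],s['joint_vel'])
E
```

```text
clock: 7.25
position: [0.522, 0.158, 0.2048]
tcp_rot: [-0.728, -3.056, 0.0]
ft_force: [0.1, -0.1, -0.1]
finger_gap: 0.0
grasp_force: 0.0
wrist 7.25 [0.522  0.158  0.2048] [0.53254069 0.16214825] 1899 (1257, array([0.5276, 0.1658, 0.1509]), 0.153)
0.12108695007354796 108.76858119919993 0.011272405600101905
scene 7.3 [0.5197 0.1572 0.2044] [0.52466514 0.16087054] 96 (61, array([0.5288, 0.1616, 0.1495]), 0.1528)
0.12266370286236898 112.4461608252323 0.006203494335283483
7.35 [0.52162701 0.15736194 0.20468259] [-0.00735953  0.0505964  -0.06546635  0.00157905 -0.03416398  0.00307199]
```

View pics/wrist4.png

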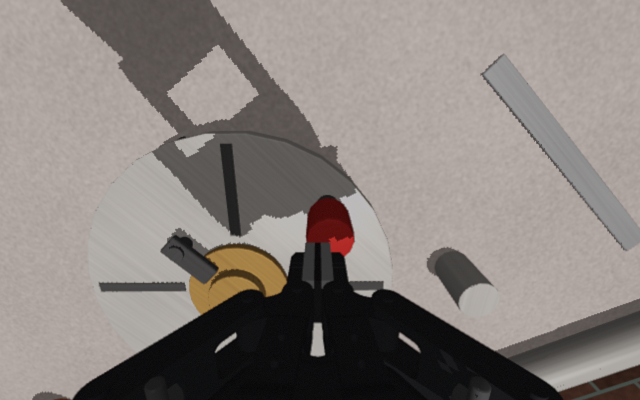

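```bash
cat >> h.py <<'E'
def follow(th0,w,dec,a0,n,lead=.025,z=.205):
    s=r.sense(); t=np.arange(1,n+1)*.125+lead; a=th0+w*t-dec*t*t/2
    W=[arc(x,z) for x in a]
    print(rows(arc(a0,z),s['tcp_rot'],W)); print('end cmd',round(a[-1],1),W[-1],'grip then',th0+w*n*.125-dec*(n*.125)**2/2,'clock',s['clock'])
E
python3 -c "
from h import *
follow(118,96.5,9,113,10)"
```

```text
[[0,[0.041,-0.070,0.000],[0,0,0]],[0,[0.054,-0.117,0.000],[0,0,0]],[0,[0.056,-0.166,0.000],[0,0,0]],[0,[0.049,-0.214,0.000],[0,0,0]],[0,[0.033,-0.259,0.000],[0,0,0]],[0,[0.008,-0.299,0.000],[0,0,0]],[0,[-0.023,-0.333,0.000],[0,0,0]],[0,[-0.060,-0.361,0.000],[0,0,0]],[0,[-0.101,-0.380,0.000],[0,0,0]],[0,[-0.144,-0.391,0.000],[0,0,0]]]
end cmd 233.7 [ 0.50049587 -0.0492389   0.205     ] grip then 231.59375 clock 7.35
```

```bash
python3 -m handwheel '[[0,[0.041,-0.070,0],[0,0,0]],[0,[0.054,-0.117,0],[0,0,0]],[0,[0.056,-0.166,0],[0,0,0]],[0,[0.049,-0.214,0],[0,0,0]],[0,[0.033,-0.259,0],[0,0,0]],[0,[0.008,-0.299,0],[0,0,0]],[0,[-0.023,-0.333,0],[0,0,0]],[0,[-0.060,-0.361,0],[0,0,0]],[0,[-0.101,-0.380,0],[0,0,0]],[0,[-0.144,-0.391,0],[0,0,0]]]'
cat >> h.py <<'E'
def meas(i):
    s,x,k,t=grip(f'wrist{i}.png'); v=x-AX; p=s['position']; u=p[:2]-AX
    print(s['clock'],np.round(p,4),x,k,t,'r %.4f'%np.hypot(*v),'grip',np.degrees(np.arctan2(v[1],v[0]))%360,'tool',np.degrees(np.arctan2(u[1],u[0]))%360,'r %.4f'%np.hypot(*u),'err %.4f'%np.hypot(*(x-p[:2])),r.sense()['clock'])
E
python3 -c "
from h import *
meas(5)"
```

```text
clock: 8.6
position: [0.501, -0.05, 0.2052]
tcp_rot: [0.731, 3.055, 0.0]
ft_force: [0.7, 0.1, -0.6]
finger_gap: -0.0
grasp_force: 0.0
8.6 [ 0.501  -0.05    0.2052] [ 0.50326779 -0.05062097] 2030 (1437, array([ 0.4988, -0.0485,  0.1509]), 0.1531) r 0.1195 grip 235.1856884217931 tool 234.15811720044204 r 0.1203 err 0.0023 8.65
```

View pics/wrist5.png

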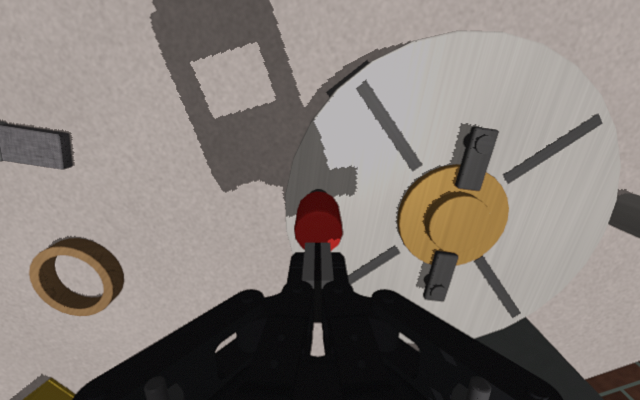

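The grip sits right under the fingertips at (320,222), so tracking is about 2 mm off. I'll continue with the refined speed.

```bash
python3 -c "
from h import *
follow(239.6,88.4,7,233.7,13,lead=.012)"
```

```text
[[0,[-0.075,-0.000,0.000],[0,0,0]],[0,[-0.119,0.011,0.000],[0,0,0]],[0,[-0.160,0.030,0.000],[0,0,0]],[0,[-0.196,0.055,0.000],[0,0,0]],[0,[-0.227,0.087,0.001],[0,0,0]],[0,[-0.251,0.124,0.001],[0,0,0]],[0,[-0.267,0.164,0.001],[0,0,0]],[0,[-0.277,0.205,0.001],[0,0,0]],[0,[-0.279,0.248,0.001],[0,0,0]],[0,[-0.273,0.289,0.001],[0,0,0]],[0,[-0.261,0.328,0.001],[0,0,0]],[0,[-0.242,0.365,0.001],[0,0,0]],[0,[-0.218,0.397,0.000],[0,0,0]]]
end cmd 374.9 [0.68744809 0.07841991 0.205     ] grip then 374.0078125 clock 8.65
```

```bash
python3 -m handwheel '[[0,[-0.075,0,0],[0,0,0]],[0,[-0.119,0.011,0],[0,0,0]],[0,[-0.160,0.030,0],[0,0,0]],[0,[-0.196,0.055,0],[0,0,0]],[0,[-0.227,0.087,0],[0,0,0]],[0,[-0.251,0.124,0],[0,0,0]],[0,[-0.267,0.164,0],[0,0,0]],[0,[-0.277,0.205,0],[0,0,0]],[0,[-0.279,0.248,0],[0,0,0]],[0,[-0.273,0.289,0],[0,0,0]],[0,[-0.261,0.328,0],[0,0,0]],[0,[-0.242,0.365,0],[0,0,0]],[0,[-0.218,0.397,0],[0,0,0]]]'
python3 -c "
from h import *
meas(6)"
```

```text
clock: 10.28
position: [0.6866, 0.0807, 0.205]
tcp_rot: [-0.729, -3.056, 0.0]
ft_force: [0.3, 1.1, 0.0]
finger_gap: 0.001
grasp_force: 0.0
10.275 [0.6866 0.0807 0.205 ] [0.68604249 0.08245813] 2152 (1579, array([0.6824, 0.0842, 0.151 ]), 0.153) r 0.1198 grip 16.972082085545672 tool 16.090179488802526 r 0.1198 err 0.0018 10.325
```

```bash
python3 -c "
from h import *
follow(381,79.4,5.8,374.9,18,lead=.012)"
```

```text
[[0,[0.054,0.045,0.000],[0,0,0]],[0,[0.091,0.064,0.000],[0,0,0]],[0,[0.130,0.075,0.000],[0,0,0]],[0,[0.169,0.080,0.000],[0,0,0]],[0,[0.209,0.079,0.000],[0,0,0]],[0,[0.248,0.071,0.000],[0,0,0]],[0,[0.284,0.056,0.000],[0,0,0]],[0,[0.317,0.037,0.000],[0,0,0]],[0,[0.347,0.012,0.000],[0,0,0]],[0,[0.372,-0.016,0.000],[0,0,0]],[0,[0.392,-0.048,0.000],[0,0,0]],[0,[0.407,-0.082,0.000],[0,0,0]],[0,[0.416,-0.118,0.000],[0,0,0]],[0,[0.419,-0.154,0.000],[0,0,0]],[0,[0.417,-0.190,0.000],[0,0,0]],[0,[0.410,-0.225,0.000],[0,0,0]],[0,[0.398,-0.258,0.000],[0,0,0]],[0,[0.382,-0.288,0.000],[0,0,0]]]
end cmd 545.8 [0.45210683 0.03544715 0.205     ] grip then 544.96875 clock 10.325
```

```bash
python3 -m handwheel '[[0,[0.054,0.045,0],[0,0,0]],[0,[0.091,0.064,0],[0,0,0]],[0,[0.130,0.075,0],[0,0,0]],[0,[0.169,0.080,0],[0,0,0]],[0,[0.209,0.079,0],[0,0,0]],[0,[0.248,0.071,0],[0,0,0]],[0,[0.284,0.056,0],[0,0,0]],[0,[0.317,0.037,0],[0,0,0]],[0,[0.347,0.012,0],[0,0,0]],[0,[0.372,-0.016,0],[0,0,0]],[0,[0.392,-0.048,0],[0,0,0]],[0,[0.407,-0.082,0],[0,0,0]],[0,[0.416,-0.118,0],[0,0,0]],[0,[0.419,-0.154,0],[0,0,0]],[0,[0.417,-0.190,0],[0,0,0]],[0,[0.410,-0.225,0],[0,0,0]],[0,[0.398,-0.258,0],[0,0,0]],[0,[0.382,-0.288,0],[0,0,0]]]'
python3 -c "
from h import *
meas(7)"
```

```text
clock: 12.58
position: [0.4513, 0.0356, 0.2051]
tcp_rot: [0.73, 3.055, -0.0]
ft_force: [-0.9, 0.2, -0.1]
finger_gap: -0.001
grasp_force: 0.0
12.575 [0.4513 0.0356 0.2051] [0.45099201 0.04558751] 2264 (1731, array([0.4483, 0.0465, 0.151 ]), 0.1539) r 0.1205 grip 180.90922008071144 tool 185.63230494600262 r 0.1208 err 0.0099 12.625
```

```bash
python3 -c "
from h import *
follow(544.1,63.3,6.6,545.8,16,lead=.005)"
```

```text
[[0,[-0.016,-0.022,0.000],[0,0,0]],[0,[-0.038,-0.046,0.000],[0,0,0]],[0,[-0.063,-0.066,0.000],[0,0,0]],[0,[-0.090,-0.082,0.000],[0,0,0]],[0,[-0.118,-0.095,0.000],[0,0,0]],[0,[-0.148,-0.104,0.000],[0,0,0]],[0,[-0.178,-0.109,0.000],[0,0,0]],[0,[-0.207,-0.110,0.000],[0,0,0]],[0,[-0.237,-0.108,0.000],[0,0,0]],[0,[-0.265,-0.102,0.000],[0,0,0]],[0,[-0.292,-0.092,0.000],[0,0,0]],[0,[-0.318,-0.080,0.000],[0,0,0]],[0,[-0.341,-0.066,0.000],[0,0,0]],[0,[-0.362,-0.049,0.000],[0,0,0]],[0,[-0.381,-0.029,0.000],[0,0,0]],[0,[-0.398,-0.009,0.000],[0,0,0]]]
end cmd 657.8 [ 0.62737452 -0.05869811  0.205     ] grip then 657.5 clock 12.625
```

```bash
python3 -m handwheel '[[0,[-0.016,-0.022,0],[0,0,0]],[0,[-0.038,-0.046,0],[0,0,0]],[0,[-0.063,-0.066,0],[0,0,0]],[0,[-0.090,-0.082,0],[0,0,0]],[0,[-0.118,-0.095,0],[0,0,0]],[0,[-0.148,-0.104,0],[0,0,0]],[0,[-0.178,-0.109,0],[0,0,0]],[0,[-0.207,-0.110,0],[0,0,0]],[0,[-0.237,-0.108,0],[0,0,0]],[0,[-0.265,-0.102,0],[0,0,0]],[0,[-0.292,-0.092,0],[0,0,0]],[0,[-0.318,-0.080,0],[0,0,0]],[0,[-0.341,-0.066,0],[0,0,0]],[0,[-0.362,-0.049,0],[0,0,0]],[0,[-0.381,-0.029,0],[0,0,0]],[0,[-0.398,-0.009,0],[0,0,0]]]'
python3 -c "
from h import *
meas(8)"
```

```text
clock: 14.62
position: [0.6278, -0.0564, 0.205]
tcp_rot: [0.729, 3.056, 0.0]
ft_force: [-0.3, 0.3, 0.9]
finger_gap: 0.001
grasp_force: 0.0
14.625 [ 0.6278 -0.0564  0.205 ] [ 0.63626818 -0.05218452] 1961 (1341, array([ 0.6317, -0.0492,  0.1509]), 0.1532) r 0.1189 grip 303.0130525499393 tool 298.44828889222504 r 0.1182 err 0.0095 14.675
```

I've followed it for about 7 s, always within about 1 cm at the checks. Now I'll lift clear and let the table run out.

```bash
Z='[0,[0,0,-0.2],[0,0,0]]'; python3 -m handwheel '[[0,[0,0,-0.1],[0,0,0]],[0,[0,0,-0.2],[0,0,0]],[0,[0,0,-0.2],[0,0,0]],[0,[0,0,-0.2],[0,0,0]]]' | head -2
for i in 1 2 3 4 5 6 7 8; do python3 -m handwheel '[[0,[0,0,0],[0,0,0]],[0,[0,0,0],[0,0,0]],[0,[0,0,0],[0,0,0]],[0,[0,0,0],[0,0,0]],[0,[0,0,0],[0,0,0]],[0,[0,0,0],[0,0,0]],[0,[0,0,0],[0,0,0]],[0,[0,0,0],[0,0,0]],[0,[0,0,0],[0,0,0]],[0,[0,0,0],[0,0,0]],[0,[0,0,0],[0,0,0]],[0,[0,0,0],[0,0,0]],[0,[0,0,0],[0,0,0]],[0,[0,0,0],[0,0,0]],[0,[0,0,0],[0,0,0]],[0,[0,0,0],[0,0,0]],[0,[0,0,0],[0,0,0]],[0,[0,0,0],[0,0,0]],[0,[0,0,0],[0,0,0]],[0,[0,0,0],[0,0,0]]]' >o.txt; done; cat o.txt
python3 - <<'E'
from h import *
a=[shot('wrist',f'w9{i}.png') for i in range(1)]; b=shot('side','s9.png'); sc=shot('scene','c9.png')
import subprocess
Z='[[0,[0,0,0],[0,0,0]]]'
print(r.sense()['clock'])
E
python3 -m handwheel '[[0,[0,0,0],[0,0,0]],[0,[0,0,0],[0,0,0]],[0,[0,0,0],[0,0,0]],[0,[0,0,0],[0,0,0]],[0,[0,0,0],[0,0,0]],[0,[0,0,0],[0,0,0]],[0,[0,0,0],[0,0,0]],[0,[0,0,0],[0,0,0]]]' >/dev/null
python3 - <<'E'
from h import *
for n,o in (('wrist','w90'),('side','s9'),('scene','c9')):
    s,d=shot(n,n+'10.png'); q=np.load(f'pics/{o}.png.npz')['pixels'].astype(int); f=abs(d['pixels'].astype(int)-q).max(-1)
    print(n,s['clock'],(f>25).sum(), red(d).sum())
    if n!='wrist':
        z=np.load(f'pics/{n}0.png.npz'); f0=(abs(d['pixels'].astype(int)-z['pixels'].astype(int)).max(-1)>40); cv2.imwrite(f'pics/diff_{n}.png',f0*255)
E
```

```text
clock: 15.18
position: [0.6268, -0.0567, 0.3047]
clock: 35.17
position: [0.6269, -0.0569, 0.305]
tcp_rot: [-0.73, -3.056, 0.0]
ft_force: [-0.9, -0.3, 0.0]
finger_gap: -0.0
grasp_force: 0.0
35.325
wrist 36.325 1 1049
side 36.375 0 233
scene 36.425 0 102[ WARN:0@1.693] global loadsave.cpp:1063 imwrite_ Unsupported depth image for selected encoder is fallbacked to CV_8U.
```

View pics/scene10.png

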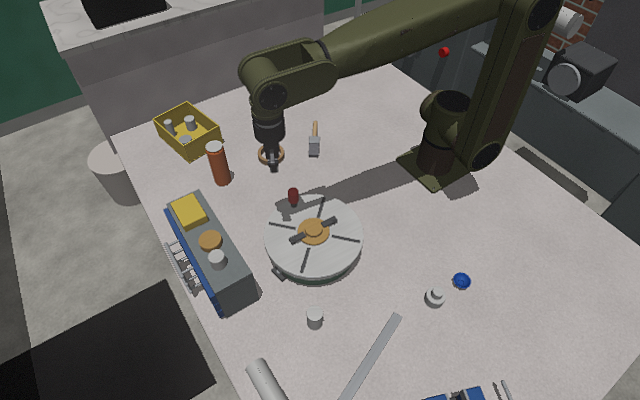

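The pictures one second apart are identical, so the table is standing still. The grip rests at (293,197), the arm is clear above it, and the bystanders are where they were. I'm handing the job in.

```bash
python3 -c "
from bench import r
print(r.job_done())"
```

```text
the job is handed in; nothing more can be done
None
```

I pushed the table gently to about 1.9 rad/s and it coasted counter-clockwise freely; I followed the grip without contact for about 7 s (about 1 cm off or less at each check), it ran out to a standstill, nothing else on the bench appears to have moved, and the job is handed in (no verdict was returned).

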